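# Start the polishing bench in the safe order

## Robot

A 6-joint arm with a two-finger parallel gripper is mounted at the origin on the work surface. World frame = base frame: x ahead of the robot, y to its left, z up, the work surface at z = 0. Lengths are in m, angles in rad, forces in N, time in s.
With the tool pointing down it reaches from about 0.35 to 0.775 m from the base axis. Payload 5.5 kg.
Tool frame: the origin (TCP) lies midway between the tips of the shut fingers; the grasp point (between the pads) lies env.grasp_offset behind it (env.grasp_offset is the distance from the TCP to the grasp point, in m); z points along the fingers, y is the line along which they close (so a half turn about z gives the same grasp; the last joint's range is limited). The gripper opens to 85 mm and grips with 20 to 120 N. Pads are 22 mm wide; open, the fingers measure 114 mm over their backs; the gripper's body (76 mm by 85 mm) begins 54 mm behind the grasp point. The pads swing forward as they close: fully open they stand 13 mm farther back than shut.
Start: joints at [-1.4, 0.313, 0.046, 1.304, 0, 1.431], TCP at [0.176, -0.547, 0.231] pointing down, gripper open.
Joint ranges: [-2.76, 2.76], [-0.86, 1.69], [-1.03, 1.26], [-2.2, 2.34], [-1.47, 1.5], [-3.14, 3.14]. Speed limits (rad/s): [2.57, 2.57, 3.14, 3.14, 3.14, 3.14].

## Interface

Orientations are given as a unit quaternion [w, x, y, z].
In Python, from workcell import monitor, viewer, order, env gives the robot as it stands.
- The arm moves only by the tool carry_out, never from a script. Its argument "plan" is a list that holds one entry, the list of rows, each a list of 7 numbers: the turn, a rotation vector about the world's x, y, z in rad, then the shift along the world's x, y, z in mm, then the finger opening in mm, from 0 to 85.4. A call has 1 to 20 rows; each row is the pose to reach, as a shift and turn from the pose commanded when the call began; what a row does not reach only later rows make up. A row lasts 1/10 s, in which the tool goes at most 50 mm and 8.59 degrees, less where a joint would pass 70% of its speed; a pose out of reach is approached as far as the arm can. A call with a gripper value outside its range is refused whole. The fingers move at their own pace and stop on an object; "squeeze" is the grip in N (left out, the last holds). Time passes only in rows, so rows that repeat a pose let the fingers close. It gives the time, the measured TCP pose, the force, the opening and the grip force at its end, in the units of the state.
- monitor.get_state(): the state, without advancing time (a new reading comes with each control period).
- viewer.read_camera(name): name is "scene" or "side" or "wrist"; returns the picture (384x512x3 uint8, red, green, blue); there is no depth.
- viewer.calibration(name): a dict with "K" (3x3 intrinsics, pixels), "eye" and "rotation" of the camera in the world. Camera axes: x right, y down, z forward; pixel columns grow to the right and rows downward; lengths in m; the calibration is good to about 2 mm. A picture is of the moment at which its call begins: read the wrist's pose just before it. calibration takes no time and is no camera call; for the wrist camera it gives the pose at the moment of the call.
- order.hand_in(): hands the job in; it is judged then, once.
The state is a dict: "clock": time; "joint_pos": joint angles; "qvel": joint speeds; "tau": joint torques, N m; "tcp_pos": TCP position; "orientation": TCP orientation; "wrist_force": force on the tool from outside, world axes, zero at the start; "ft_torque": the same for the moment, N m; "finger_gap": finger opening in m; "grip_force": force on a finger pad.
Only numpy, scipy, OpenCV 4.12 (cv2) and the standard library are available. Lean on these libraries where they do the work, as an engineer would, in place of code of your own. Each camera call takes 0.05 s, during which the arm holds its last target. There are 200 camera calls.

## Task

Start up the goldsmith's polishing bench in the safe order, using only pushes of the fingertips: first push the orange half of the rocker on the white power block down until the rocker is fully over, then push the blue key on the grey dust extractor fully in so that it stays in, and only then press the green button on the yellow station right down and let it go. Do not press the red button, pick nothing up, and leave the power block, the station and everything else on the bench where they stand.

Things in the scene. Friction and masses are not known exactly. Their poses are not given: they have to be found in the camera images.
- power_block: white bench power block, loose on rubber feet, 66 x 170 x 42 mm (x, y, z), 0.85 kg; origin at the centre of its underside, z up. The rocker is on its top near its -y end, two round sockets near its +y end.
- power_rocker (a joint): V-shaped two-way rocker, 34 mm wide and 56 mm long (along the block's y), hinged across its middle at block position (0, -40, 52) mm. 0 = off: the black half (towards -y) level, the orange half (towards +y, 28 x 34 mm) sloping up to 62 mm above the bench. 0.36 rad = fully on: the orange half pressed down level, its face 52 mm above the bench. Stiff (about 3 N at the middle of the half); it stays where it is left.
- rocker_on (a point): the middle of the upper face of the rocker's orange half; moves with the rocker
- extractor: grey dust extractor screwed to the bench, 130 x 150 x 85 mm, slotted front (-x), yellow drum filter behind (reaching 130 mm to +x, 70 mm high); origin at the centre of its underside
- extractor_key (a joint): square blue push key, 34 x 34 mm, on top of the extractor near its front, at extractor position (-35, 0) mm; its top is 100 mm above the bench when out. Travel straight down in m: 0 = out, 0.008 = fully in, top still 7 mm proud of the case. Takes about 4 N throughout and stays where it is left.
- key_top (a point): centre of the blue key's top face; moves with the key
- station: yellow start-stop station, loose on rubber feet, 85 x 150 x 48 mm, 0.95 kg; origin at the centre of its underside. Green button at station position (0, +38) mm, red button at (0, -38) mm.
- start (a joint): green round start button, 32 mm across in a black collar; its top is 70 mm above the bench. Travel down in m: 0 = out, 0.006 = fully down (5 N); springs back when let go.
- start_top (a point): centre of the green button's top face; moves with it
- stop (a joint): red round stop button, 36 mm across, on the same station, same height, travel and spring; not to be pressed
- stop_top (a point): centre of the red button's top face
- polish_bar: loose reddish bar of polishing compound, 30 x 80 x 24 mm, lying on top of the extractor behind the blue key; origin at the centre of its underside
- oil_jar: amber glass jar, 38 mm across, 52 mm high, standing just behind the start-stop station; origin at the centre of its underside
- ring_clamp: wooden ring clamp, 24 x 110 x 18 mm, lying just in front of the power block; origin at the centre of its underside
- steel_block: steel bench block on a blue base, 70 x 90 x 24 mm, on the robot's right; origin at the centre of its underside
- hammer: hammer lying at the back of the bench, 240 mm long along its x; origin at the middle of its underside
- graver: hand graver with a round wooden handle lying near the robot, 150 mm long along its x; origin at the middle of its underside
- white_bowl: white bowl, 110 mm across, 50 mm high, to the robot's right; origin at the centre of its underside
- pickle_tin: brass tin, 60 mm across, 55 mm high, to the robot's left; origin at the centre of its underside
Not all that is in view belongs to the job. Leave any purple or turquoise look-alike of the power_block alone.

How it is judged:
By the outcome, as a careful person would: the job done as asked, in the order asked, and still so for the second after the job is handed in, with the robot touching nothing.
It also fails if it takes over 40 s, if anything falls off the work surface, if the arm or the gripper's body presses on something with over 40 N, if the wrist force passes 120 N, or if a joint passes its speed limit or range.

## Working session

There is one attempt and no reset: what is moved stays moved. The work goes in short steps, Python scripts to look and compute and a tool call to move; the robot and the scene stay as the last step left them, time stands still between calls to the robot, and variables do not carry over. Pictures are saved under pics/ and viewed, at most 10 in all, crops included, and the job is handed in when it is done.

Besides the shell and the picture viewer there is one more tool, called after "Emit:" as name([rows], argument=value, ...), one row to a line, values as JSON. carry_out: Moves the arm, as the interface text tells. Its arguments: {"type":"object","properties":{"plan":{"type":"array","items":{"type":"array","items":{"type":"array","items":{"type":"number"}}}},"squeeze":{"type":"number"}},"required":["plan"]}

```bash
mkdir -p pics; ls
cat > h.py <<'E'
import numpy as np,cv2
from workcell import monitor,viewer,order,env
def ray(cal,u,v):
    K=np.array(cal["K"]);R=np.array(cal["rotation"])
    return np.array(cal["eye"]),R@np.linalg.solve(K,[u,v,1.])
def onz(name,u,v,z,cal=None):
    e,d=ray(cal or viewer.calibration(name),u,v)
    return e+d*(z-e[2])/d[2]
def proj(name,p,cal=None):
    c=cal or viewer.calibration(name);q=np.array(c["K"])@(np.array(c["rotation"]).T@(np.array(p)-c["eye"]))
    return q[:2]/q[2]
def snap(name,fn,crop=None):
    im=viewer.read_camera(name)[:,:,::-1].copy();cv2.imwrite(f"pics/{fn}_raw.png",im)
    if crop:
        a,b,c,d=crop;im=im[b:d,a:c]
    s=min(800/im.shape[1],600/im.shape[0]);cv2.imwrite(f"pics/{fn}.png",cv2.resize(im,None,fx=s,fy=s,interpolation=cv2.INTER_CUBIC))
E
python3 - <<'E'
from h import *
snap("scene","s1");snap("side","d1")
for n in("scene","side"):
    c=viewer.calibration(n);print(n,c)
s=monitor.get_state();print(s["clock"],s["tcp_pos"],s["orientation"],env.grasp_offset)
E
```

```text
pics
scene {'K': array([[387.92458506,   0.        , 251.73961221],
       [  0.        , 387.92458506, 192.78285633],
       [  0.        ,   0.        ,   1.        ]]), 'eye': array([1.17177164, 0.03285823, 1.128704  ]), 'rotation': array([-0.19690852,  0.64344447,  0.70766207, -0.21545452])}
side {'K': array([[468.68126676,   0.        , 258.28826517],
       [  0.        , 468.68126676, 186.2519646 ],
       [  0.        ,   0.        ,   1.        ]]), 'eye': array([-0.45327799,  1.23862693,  1.03493956]), 'rotation': array([ 0.16470825, -0.27122955,  0.82542477, -0.46688294])}
0.1 [ 0.17578137 -0.54701146  0.23049996] [-8.07959891e-04  9.87946105e-01  1.54796126e-01 -2.35665046e-05] 0.0187
```

```bash
sed -i 's/^import numpy.*/&\nfrom scipy.spatial.transform import Rotation\ndef RM(q): return Rotation.from_quat(np.roll(q,-1)).as_matrix()/; s/np.array(c\(al\)\?\["rotation"\])/RM(c\1["rotation"])/' h.py
python3 - <<'E'
from h import *
for n in("scene","side"):
    c=viewer.calibration(n);print(RM(c["rotation"]).round(2), proj(n,[.5,0,0]))
E
```

```text
[[-0.09  0.83 -0.56]
 [ 1.    0.08 -0.05]
 [ 0.   -0.56 -0.83]] [260.34833117 214.32319189]
[[-0.8  -0.29  0.53]
 [-0.6   0.42 -0.68]
 [-0.02 -0.86 -0.51]] [259.06489826 209.66579777]
```

View pics/s1.png

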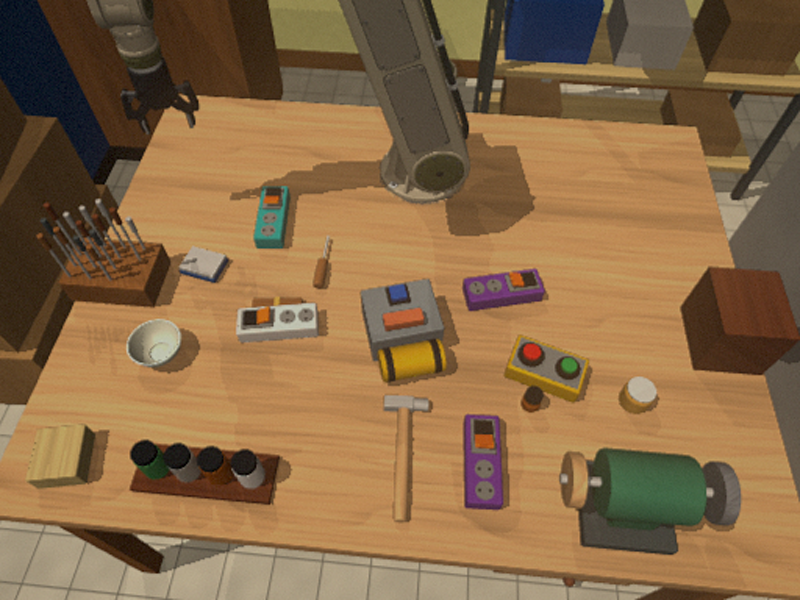

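View pics/d1.png

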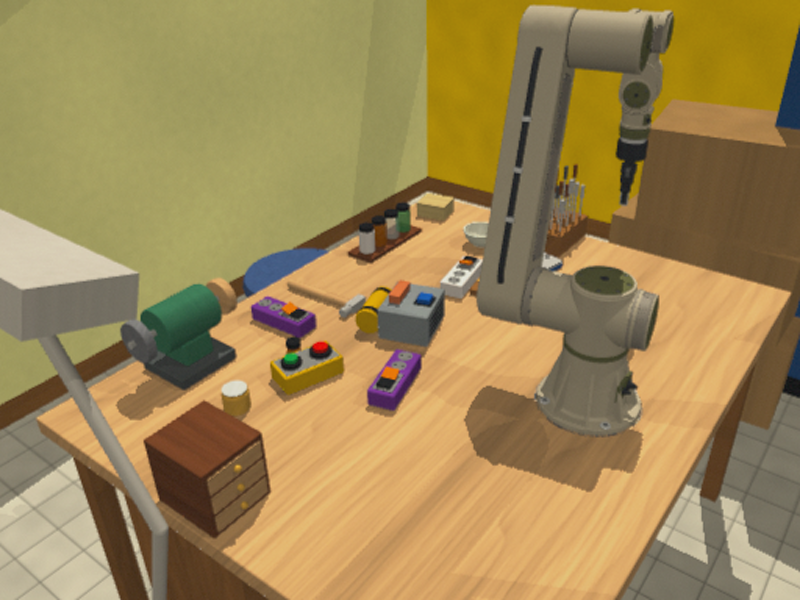

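The scene view shows the white power block at about (278,322), with its orange half at (263,316). The blue key is at (399,293), the green button at (568,366), the red at (532,352) and the oil jar at (532,400), in the enlarged picture's pixels. I'll take closer crops next.

Run:
```python
import cv2
im=cv2.imread("pics/s1_raw.png")
a=cv2.resize(im[170:250,140:300],None,fx=5,fy=5,interpolation=cv2.INTER_CUBIC)
b=cv2.resize(im[205:265,310:390],None,fx=3,fy=3,interpolation=cv2.INTER_CUBIC)
import numpy as np
c=np.zeros((590,800,3),np.uint8);c[:400]=a;c[405:585,:240]=b
cv2.imwrite("pics/c1.png",c)
```

```text
(no output)
```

View pics/c1.png

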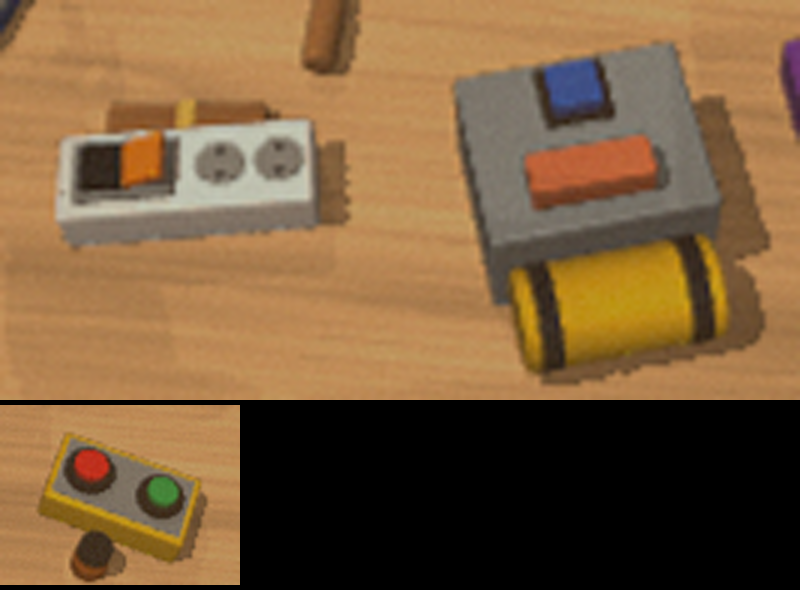

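The crop shows the orange half centred at (142,159), the blue key top at (574,84), the green top at (163,491) and the red at (92,466). The block's top corners are near (65,138), (312,120), (316,193) and (60,222).

Run:
```python
from h import *
S=lambda u,v,z:onz("scene",u,v,z)*1000
A=lambda x,y,z:S(140+x/5-.4,170+y/5-.4,z)
B=lambda x,y,z:S(310+x/3-.33,205+(y-405)/3-.33,z)
def p(n,v):print(n,v.round(1))
for c in[(65,138),(312,120),(316,195),(60,220)]:p("blk",A(*c,.042))
p("orange",A(142,159,.057));p("key",A(574,84,.1))
for c in[(455,82),(672,45),(718,203),(490,248)]:p("ext",A(*c,.085))
for c in [(525,155),(650,136),(658,180),(535,207)]:p("bar",A(*c,.109))
p("green",B(163,491,.07));p("red",B(92,466,.07))
for c in[(67,434),(200,480),(183,545),(45,500)]:p("st",B(*c,.048))
p("jar",B(94,546,.052)); 
# hsv centroid in side view
im=cv2.imread("pics/d1_raw.png");h=cv2.cvtColor(im,cv2.COLOR_BGR2HSV)
for n,lo,hi,z,box in[("orange",(5,150,100),(20,255,255),.057,(285,160,310,180)),("key",(100,120,60),(130,255,255),.098,(255,180,290,205)),("green",(45,120,50),(75,255,255),.068,(175,215,200,240)),("red",(0,180,80),(5,255,255),.068,(190,210,220,235))]:
    a,b,c,d=box;m=cv2.inRange(h[b:d,a:c],lo,hi);v,u=np.nonzero(m);
    if len(u):p("side "+n,onz("side",u.mean()+a,v.mean()+b,z)*1000);print(len(u))
```

```text
blk [ 493.  -363.5   42. ]
blk [ 462.8 -201.3   42. ]
blk [ 521.2 -188.8   42. ]
blk [ 556.  -351.7   42. ]
orange [ 513.7 -303.9   57. ]
key [456.8 -24.8 100. ]
ext [ 452.3 -103.6   85. ]
ext [408.7  36.3  85. ]
ext [528.7  72.9  85. ]
ext [574.8 -66.3  85. ]
bar [519.9 -49.9 109. ]
bar [498.2  26.9 109. ]
bar [530.4  34.1 109. ]
bar [557.1 -39.8 109. ]
green [579.  324.9  70. ]
red [556.5 253.4  70. ]
st [506.5 232.4  48. ]
st [549.8 370.6  48. ]
st [627.3 347.1  48. ]
st [589.1 207.9  48. ]
jar [639.  256.1  52. ]
side orange [ 501.  -292.4   57. ]
28
side key [449.5 -15.9  98. ]
64
side green [573.7 330.   68. ]
54
side red [549.2 259.1  68. ]
57
```

Emit:
carry_out([
  [[0, 0, 1.466, 336, 249, -30, 0], [0, 0, 1.466, 336, 249, -30, 0], [0, 0, 1.466, 336, 249, -30, 0], [0, 0, 1.466, 336, 249, -30, 0], [0, 0, 1.466, 336, 249, -30, 0], [0, 0, 1.466, 336, 249, -30, 0], [0, 0, 1.466, 336, 249, -30, 0], [0, 0, 1.466, 336, 249, -30, 0], [0, 0, 1.466, 336, 249, -30, 0], [0, 0, 1.466, 336, 249, -30, 0], [0, 0, 1.466, 336, 249, -30, 0], [0, 0, 1.466, 336, 249, -100, 0], [0, 0, 1.466, 336, 249, -100, 0], [0, 0, 1.466, 336, 249, -100, 0], [0, 0, 1.466, 336, 249, -100, 0], [0, 0, 1.466, 336, 249, -100, 0]],
])

```text
clock: 1.7
tcp_pos: [0.5125, -0.2996, 0.1331]
orientation: [0.001, 0.631, 0.776, 0.0]
wrist_force: [-0.1, 0.7, -0.2]
finger_gap: -0.0001
grip_force: 0.0
```

Run:
```python
from h import *
s=monitor.get_state();print(s["clock"],s["tcp_pos"],s["orientation"],s["finger_gap"],s["qvel"])
c=viewer.calibration("wrist");print(c["eye"],RM(c["rotation"]).round(2))
for y in(0,-.0127,-.04,-.012):
    pass
snap("wrist","w1")
```

```text
1.7 [ 0.51253753 -0.29956992  0.13312374] [1.43285581e-03 6.31282999e-01 7.75551235e-01 5.75521923e-05] -0.00012904967810093028 [ 0.002384   -0.00434574  0.00686885 -0.00465611  0.00156632 -0.00455574]
[ 0.49879547 -0.23102905  0.27549468] [[ 0.98  0.19  0.06]
 [ 0.2  -0.94 -0.27]
 [ 0.    0.28 -0.96]]
```

View pics/w1.png

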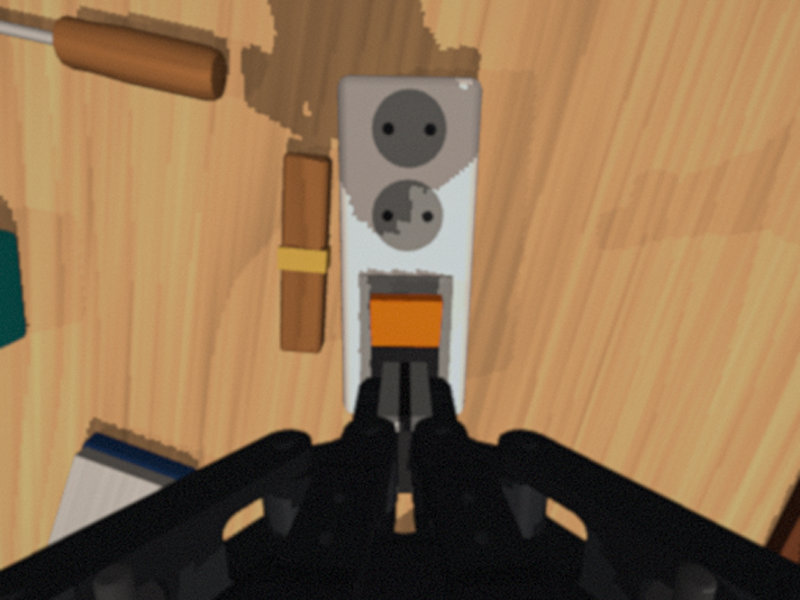

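The wrist view shows the orange half spanning columns 371–441 and rows 297–347, centre about (406,322). The block lies straight with the tool, and the shut fingertips are at (405,365).

Run:
```python
from h import *
c=viewer.calibration("wrist");print(c["K"][0][0]); k=512/800
W=lambda u,v,z:(onz("wrist",(u+.5)*k-.5,(v+.5)*k-.5,z,c)*1000).round(1)
print("hinge end",W(371,347,.052),W(440,347,.052)); print("far",W(371,300,.062),W(441,300,.062)); print("mid",W(406,323,.057))
print("top far corners",W(342,78,.042),W(479,78,.042)); print("tip proj",(proj("wrist",monitor.get_state()["tcp_pos"],c)/k))
```

```text
310.48733639260286
hinge end [ 501.1 -320.6   52. ] [ 534.4 -313.7   52. ]
far [ 496.7 -294.    62. ] [ 528.1 -287.5   62. ]
mid [ 515.1 -303.2   57. ]
top far corners [ 465.1 -202.    42. ] [ 524.5 -189.7   42. ]
tip proj [402.01454673 386.8464768 ]
```

Emit:
carry_out([
  [[0, 0, 0, 1.5, -0.5, -30, 0], [0, 0, 0, 1.5, -0.5, -55, 0], [0, 0, 0, 1.5, -0.5, -66, 0], [0, 0, 0, 1.5, -0.5, -70, 0], [0, 0, 0, 1.5, -0.5, -74, 0], [0, 0, 0, 1.5, -0.5, -77, 0], [0, 0, 0, 1.5, -0.5, -79, 0], [0, 0, 0, 1.5, -0.5, -80, 0], [0, 0, 0, 1.5, -0.5, -80, 0], [0, 0, 0, 1.5, -0.5, -80, 0]],
])

```text
clock: 2.75
tcp_pos: [0.5141, -0.2992, 0.052]
orientation: [0.001, 0.631, 0.776, 0.0]
wrist_force: [0.5, 0.9, 5.0]
finger_gap: -0.0002
grip_force: 2.4
```

Emit:
carry_out([
  [[0, 0, 0, 0, 0, -1, 0], [0, 0, 0, 0, 0, -2, 0], [0, 0, 0, 0, 0, -2, 0], [0, 0, 0, 0, 0, -2, 0]],
])

```text
clock: 3.15
tcp_pos: [0.5142, -0.2992, 0.0518]
orientation: [0.001, 0.631, 0.776, 0.0]
wrist_force: [-1.6, 3.8, 16.5]
finger_gap: -0.0003
grip_force: 8.3
```

Emit:
carry_out([
  [[0, 0, 0, 0, 0, 20, 0], [0, 0, 0, 0, 0, 60, 0], [0, 0, 0, 0, 0, 101, 0], [0, 0, 0, 0, 0, 101, 0], [0, 0, 0, 0, 0, 101, 0]],
])

```text
clock: 3.65
tcp_pos: [0.5139, -0.2998, 0.1512]
orientation: [0.001, 0.631, 0.776, -0.0]
wrist_force: [-0.0, 0.0, -0.0]
finger_gap: -0.0001
grip_force: 0.0
```

Run:
```python
from h import *
snap("wrist","w2",(190,150,330,270))
```

```text
(no output)
```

View pics/w2.png

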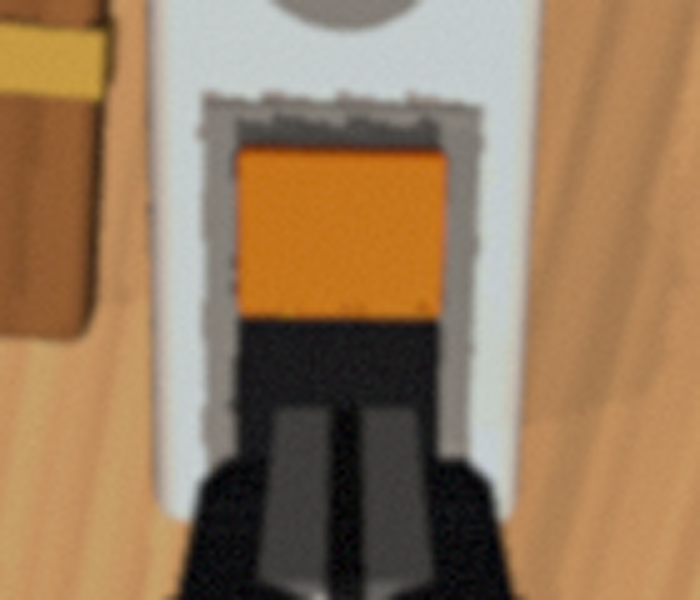

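Emit:
carry_out([
  [[0, 0, 0.09, -57, 274, 5, 0], [0, 0, 0.09, -57, 274, 5, 0], [0, 0, 0.09, -57, 274, 5, 0], [0, 0, 0.09, -57, 274, 5, 0], [0, 0, 0.09, -57, 274, 5, 0], [0, 0, 0.09, -57, 274, 5, 0], [0, 0, 0.09, -57, 274, 5, 0], [0, 0, 0.09, -57, 274, 5, 0], [0, 0, 0.09, -57, 274, 5, 0], [0, 0, 0.09, -57, 274, 5, 0]],
])

```text
clock: 4.7
tcp_pos: [0.4565, -0.0261, 0.1548]
orientation: [-0.0, 0.596, 0.803, -0.0]
wrist_force: [1.3, -0.1, 0.0]
finger_gap: -0.0002
grip_force: 0.0
```

Run:
```python
from h import *
snap("wrist","w3")
```

```text
(no output)
```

View pics/w3.png

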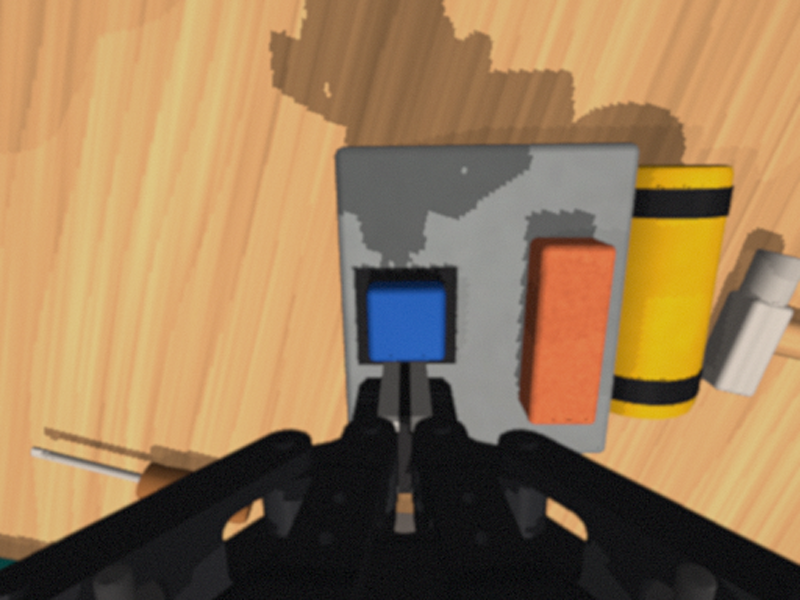

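The crop shows the orange half now flat and unforeshortened, so the rocker is over. In the wrist view the blue key's top spans columns 369–445 and rows 290–361, and the polish bar is clear at (570,330).

Run:
```python
from h import *
c=viewer.calibration("wrist"); k=.64
W=lambda u,v,z:(onz("wrist",(u+.5)*k-.5,(v+.5)*k-.5,z,c)*1000).round(1)
for q in[(369,290),(445,290),(444,361),(369,361),(407,325)]:print(W(*q,.1))
s=monitor.get_state();print(s["tcp_pos"])
```

```text
[437.7 -13.1 100. ]
[468.2  -3.8 100. ]
[477.9 -34.6 100. ]
[446.4 -44.1 100. ]
[457.5 -23.3 100. ]
[ 0.45649052 -0.02610079  0.15487074]
```

Emit:
carry_out([
  [[0, 0, 0, 1, 2, -30, 0], [0, 0, 0, 1, 2, -48, 0], [0, 0, 0, 1, 2, -54, 0], [0, 0, 0, 1, 2, -58, 0], [0, 0, 0, 1, 2, -61, 0], [0, 0, 0, 1, 2, -63, 0], [0, 0, 0, 1, 2, -65, 0], [0, 0, 0, 1, 2, -65, 0], [0, 0, 0, 1, 2, -65, 0]],
])

```text
clock: 5.65
tcp_pos: [0.4579, -0.0234, 0.0918]
orientation: [0.001, 0.595, 0.804, 0.0]
wrist_force: [-4.3, -0.5, 10.1]
finger_gap: 0.0002
grip_force: 5.3
```

Emit:
carry_out([
  [[0, 0, 0, 0, 0, -1.5, 0], [0, 0, 0, 0, 0, -1.5, 0], [0, 0, 0, 0, 0, -1.5, 0], [0, 0, 0, 0, 0, 20, 0], [0, 0, 0, 0, 0, 60, 0], [0, 0, 0, 60, 170, 60, 0], [0, 0, 0, 60, 170, 60, 0], [0, 0, 0, 60, 170, 60, 0], [0, 0, 0, 121, 349, 60, 0], [0, 0, 0, 121, 349, 60, 0], [0, 0, 0, 121, 349, 60, 0], [0, 0, 0, 121, 349, 60, 0], [0, 0, 0, 121, 349, 60, 0], [0, 0, 0, 121, 349, 60, 0], [0, 0, 0, 121, 349, 60, 0], [0, 0, 0, 121, 349, 60, 0]],
])

```text
clock: 7.25
tcp_pos: [0.5782, 0.3249, 0.1505]
orientation: [0.0, 0.595, 0.803, -0.0]
wrist_force: [-0.5, 0.1, -0.2]
finger_gap: -0.0001
grip_force: 0.0
```

Run:
```python
from h import *
print(monitor.get_state()["tcp_pos"]);snap("wrist","w4");snap("scene","s4",(200,160,400,270))
```

```text
[0.57816848 0.32494656 0.15045403]
```

View pics/w4.png

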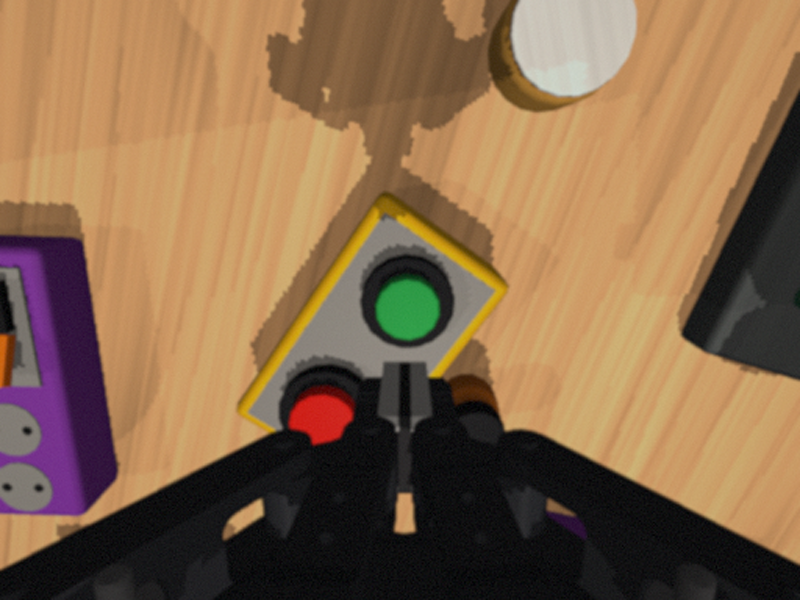

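View pics/s4.png

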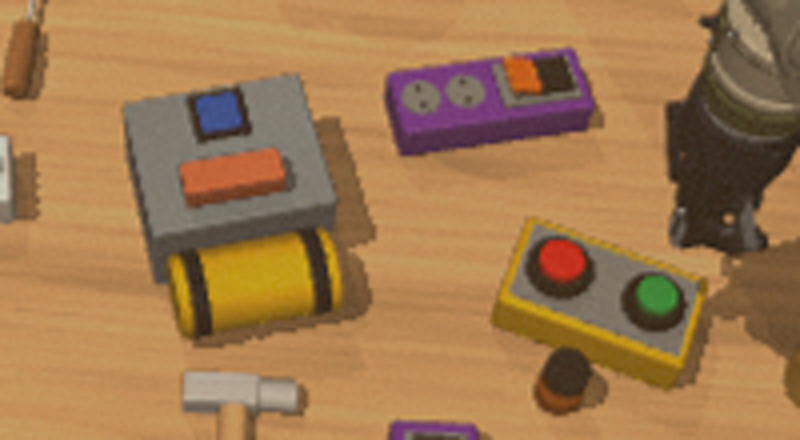

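The wrist view shows the green top centred at (408,309) and the red at (322,415), clear of the tip. The scene crop shows the key pressed in.

Run:
```python
from h import *
c=viewer.calibration("wrist"); k=.64
W=lambda u,v,z:(onz("wrist",(u+.5)*k-.5,(v+.5)*k-.5,z,c)*1000).round(1)
print(W(408,309,.07),W(440,309,.07),monitor.get_state()["tcp_pos"])
```

```text
[580.1 326.9  70. ] [594.8 331.4  70. ] [0.57832368 0.32464858 0.15069898]
```

Emit:
carry_out([
  [[0, 0, 0, 1.5, 2, -40, 0], [0, 0, 0, 1.5, 2, -68, 0], [0, 0, 0, 1.5, 2, -76, 0], [0, 0, 0, 1.5, 2, -80, 0], [0, 0, 0, 1.5, 2, -83, 0], [0, 0, 0, 1.5, 2, -86, 0], [0, 0, 0, 1.5, 2, -88, 0], [0, 0, 0, 1.5, 2, -88, 0], [0, 0, 0, 1.5, 2, -88, 0]],
])

```text
clock: 8.25
tcp_pos: [0.5809, 0.3281, 0.0641]
orientation: [0.001, 0.595, 0.804, 0.001]
wrist_force: [-1.3, -3.1, 5.6]
finger_gap: -0.0003
grip_force: 2.8
```

Emit:
carry_out([
  [[0, 0, 0, 0, 0, -1, 0], [0, 0, 0, 0, 0, -2, 0], [0, 0, 0, 0, 0, -2, 0], [0, 0, 0, 0, 0, -2, 0]],
])

```text
clock: 8.65
tcp_pos: [0.5809, 0.3281, 0.0639]
orientation: [0.001, 0.595, 0.804, 0.001]
wrist_force: [-4.1, -3.8, 13.8]
finger_gap: -0.0
grip_force: 7.4
```

The button is at its hard stop, so I'll let it go.

Emit:
carry_out([
  [[0, 0, 0, 0, 0, 10, 0], [0, 0, 0, 0, 0, 40, 0], [0, 0, 0, 0, 0, 80, 0], [0, 0, 0, 0, 0, 120, 0], [0, 0, 0, 0, 0, 120, 0], [0, 0, 0, 0, 0, 120, 0], [0, 0, 0, 0, 0, 120, 0]],
])

```text
clock: 9.35
tcp_pos: [0.5794, 0.3279, 0.1793]
orientation: [-0.0, 0.595, 0.804, -0.0]
wrist_force: [0.7, 0.1, -0.2]
finger_gap: -0.0002
grip_force: 0.0
```

Run:
```python
from h import *
snap("scene","s5",(130,150,400,280))
```

```text
(no output)
```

View pics/s5.png

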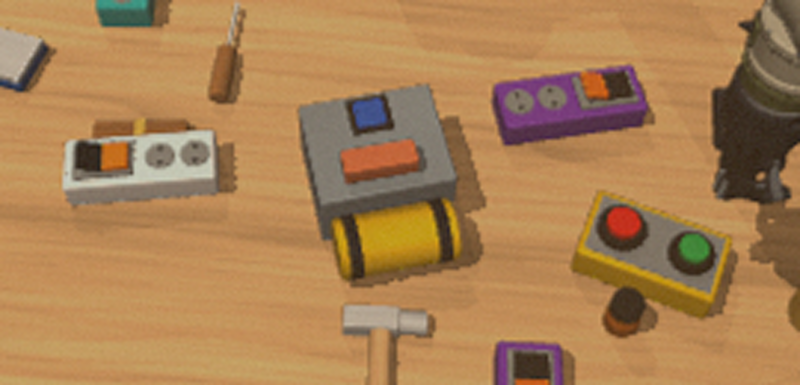

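The rocker's orange half at (115,157) is flat, the key at (369,112) is in, the green button at (694,250) has sprung back, and nothing has moved from its place.

```bash
python3 -c "
from workcell import order
print(order.hand_in())"
```

```text
the job is handed in; nothing more can be done
None
```

I pushed the rocker fully over, pushed the blue key in so that it stayed, then pressed the green button right down and let it go; nothing else was touched, and I handed the job in at about 9.4 s, with no verdict shown.

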